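# Dispense two spice tins with the rocking lever

## Task

Push the shallow wooden tray along the worktop, without gripping or lifting it, until the end that faces the tin dispenser sits squarely against the dispenser's foot, centred below the mouth. Then press the wooden paddle of the rocking lever fully down with the fingertips, so that the gate at the lever's other end lifts, keep it down until both tins have rolled into the tray, and let the lever come back so that the gate is shut. Do not touch the tins or the gate, and leave the other things on the worktop where they stand.

Things in the scene. Friction and masses are not known exactly. Their poses are not given: they have to be found in the camera images.
- dispenser: Light wooden tin dispenser, fixed: a sloping lane on a stand, 124 mm wide, 175 mm high. Origin on the worktop under the gate, on the lane's centre line; y points up the lane (tins roll to -y), x across, z up. Lane 80 mm wide, rising 8 degrees, floor 62 mm high at the gate. Its lip overhangs the tray's place to y = -27 mm, underside 49 mm high. Base board to y = 229 mm.
- dock (a point): Point at worktop height in the middle of the dispenser's upright foot face (at y = 8 mm in the dispenser's frame, facing its -y). Axes as the dispenser's. The tray's end goes against this face, under the lip.
- lever (a joint): Angle of the rocking lever about its level axle, which stands across the lane at y = 112 mm and 159 mm high in the dispenser's frame. 0 at rest (gate shut, lever level), grows as the paddle is pressed, stops at 0.45 rad. A spring returns it to 0: about 3 N on the paddle to start, 6 N when fully down. The tins pass from about 0.35 rad.
- paddle_top (a point): Middle of the upper face of the lever's wooden paddle (54 mm across by 46 mm along the lever, 10 mm thick), on its uphill end, 90 mm beyond the axle; at y = 202 mm in the dispenser's frame, 173 mm above the worktop at rest. Fully pressed it is 39 mm lower and 12 mm less far out (y about 190 mm).
- gate_tip (a point): Middle of the lower edge of the gate, an upright steel plate 62 mm wide, 5 mm thick and 83 mm high on the downhill end of the lever, 112 mm from the axle, which hangs into the lane in front of the tins. At rest 80 mm above the worktop; rises 54 mm at full press.
- tray: Shallow open tray of darker wood, loose, 0.8 kg give or take: 132 mm (x) by 170 mm (y) outside, 36 mm high, walls and floor 6 mm thick. Origin in the middle of its underside. Its +y end faces the dispenser; it starts 50 to 100 mm short of its place.
- tray_dock (a point): Foot of the tray's end that faces the dispenser, in the middle of that end (y = +85 mm in the tray's frame, at its underside). Coincides with dock when the tray is home.
- tray_end (a point): Middle of the outer face of the tray's other end (y = -85 mm in the tray's frame), 20 mm above its underside: the face to push on.
- tin_front: Round spice tin, 55 mm across and 72 mm long, lying across the lane against the gate, its centre 30 mm up the lane from it. Its z axis is the tin's long axis; origin in the middle of its base.
- tin_front_mid (a point): Centre of the front tin.
- tin_back: A like spice tin, 55 by 72 mm, lying behind the front one, 85 mm up the lane from the gate. Its z axis is the tin's long axis; origin in the middle of its base.
- tin_back_mid (a point): Centre of the back tin.
- garlic: Bystander: garlic bulb, 60 mm across, 58 mm high; origin under its middle.
- fish_tin: Bystander: flat fish tin, 63 by 105 by 26 mm; origin under its middle.
- tin_short: Bystander: short wide food tin, 76 mm across, 58 mm high, upright; origin under its middle.
- cutter: Bystander: fluted pastry cutter, 68 mm across, 32 mm high; origin under its middle.
- onion: Bystander: onion, 78 mm across, 85 mm high; origin under its middle.
Mind the look-alikes: they are no part of the job. What is shaped like the tin_back but blue, green or purple is not meant.

How it is judged:
On the way, in this order (a step that is already met when the one before it is completed fails the run):
1. the tray stands home against the dispenser's foot, below the mouth, with the lever still at rest (x of tray_dock in the frame of dock between -0.022 and 0.022 m and y of tray_dock in the frame of dock between -0.015 and 0.006 m and angle between the y axis of tray and the y axis of dispenser, either way round below 0.15 rad and value of joint lever below 0.06 rad), for 0.1 s.
2. the fingers press the paddle down and the gate is up, with the tray still home (x of tray_dock in the frame of dock between -0.022 and 0.022 m and y of tray_dock in the frame of dock between -0.015 and 0.006 m and angle between the y axis of tray and the y axis of dispenser, either way round below 0.15 rad and value of joint lever above 0.33 rad and contact force between the fingers and lever_c0 above 0.5 N), for 0.2 s.
At the end, for the whole second after the job is handed in: Both tins lie at rest within the tray's walls; the tray is home: its end within 15 mm of the foot face, within 22 mm of centred, within 0.15 rad of square; the lever is back within 0.06 rad of rest, so the gate is shut (all of step 1 and x of tin_front_mid in the frame of tray between -0.06 and 0.06 m and y of tin_front_mid in the frame of tray between -0.079 and 0.079 m and z of tin_front_mid in the frame of tray between 0 and 0.055 m and linear speed of each of tin_front, tin_back below 0.03 m/s and x of tin_back_mid in the frame of tray between -0.06 and 0.06 m and y of tin_back_mid in the frame of tray between -0.079 and 0.079 m and z of tin_back_mid in the frame of tray between 0 and 0.055 m and linear speed of tray below 0.02 m/s); the robot touches nothing.
It fails at once if the tray is gripped (one of its walls is between the finger pads) (contact force between the fingers and tray above 1 N and z of the grasp point in the frame of tray below 0.036 m and ((y of the grasp point in the frame of tray between -0.086 and -0.078 m and x of the grasp point in the frame of tray between -0.066 and 0.066 m) or (y of the grasp point in the frame of tray between 0.078 and 0.086 m and x of the grasp point in the frame of tray between -0.066 and 0.066 m) or (x of the grasp point in the frame of tray between -0.067 and -0.059 m and y of the grasp point in the frame of tray between -0.085 and 0.085 m) or (x of the grasp point in the frame of tray between 0.059 and 0.067 m and y of the grasp point in the frame of tray between -0.085 and 0.085 m))).
It fails at once if the tray is lifted (more than 12 mm) or tipped (height (world z) of tray above 0.012 m or angle between tray's own z axis and vertical above 0.15 rad).
It fails at once if the robot touches a tin (contact force between any of the arm, the fingers and tin_front above 0.5 N or contact force between any of the arm, the fingers and tin_back above 0.5 N).
It fails at once if the robot touches the gate (contact force between any of the arm, the fingers and lever_c1 above 0.5 N).
It fails at once if a bystander is moved more than 20 mm (distance of any of garlic, fish_tin, tin_short, cutter, onion from where it was at the start of the episode above 0.02 m).
It also fails if it takes over 46 s, if anything falls off the work surface, if the arm or the gripper's body presses on something with over 40 N, if the wrist force passes 120 N, or if a joint passes its speed limit or range.

## Robot

A 6-joint arm with a two-finger parallel gripper is mounted at the origin on a cart in front of the work surface, level with it; the furniture and walls round the work are solid. World frame = base frame: x ahead of the robot, y to its left, z up, the work surface at z = 0. Lengths are in m, angles in rad, forces in N, time in s.
With the tool pointing down it reaches from about 0.35 to 0.875 m from the base axis. Payload 15.5 kg.
Tool frame: the origin (TCP) lies at the very end of the fingers, on their centre line; the grasp point (between the pads) lies 19 mm behind it; z points along the fingers, y is the line along which they close (so a half turn about z gives the same grasp; the last joint's range is limited). The gripper opens to 85 mm and grips with 20 to 120 N. Pads are 22 mm wide; open, the fingers measure 114 mm over their backs; the gripper's body (76 mm by 85 mm) begins 54 mm behind the grasp point. The pads swing forward as they close: fully open they stand 13 mm farther back than shut.
Start: joints at [-1.296, 0.494, 1.345, -0, 1.302, -0.096], TCP at [0.226, -0.583, 0.231] pointing down, gripper open.
Joint ranges: [-2.91, 2.91], [-0.82, 2.16], [0.22, 2.67], [-1.22, 4.37], [0.12, 2.79], [-3.08, 3.08]. Speed limits (rad/s): [1.89, 1.89, 2.57, 3.01, 3.01, 3.01].

## Interface

Orientations are given as a 3x3 rotation matrix whose columns are the frame's x, y, z axes.
In Python, from cell import r gives the robot as it stands.
- The arm moves only by the tool jog_arm, never from a script. Its argument "moves" is a list of rows, each an object of numbers: "tx", "ty", "tz": the shift along the tool's x, y, z as a fraction of full scale; "ax", "ay", "az": the turn, a rotation vector about the tool's x, y, z as a fraction of full scale. In form: [{"tx": .., "ty": .., "tz": .., "ax": .., "ay": .., "az": ..}, ...]. A call has 1 to 20 rows; each row shifts and turns the commanded pose from where the row before left it, along the tool's axes as they then stand; what a row does not reach is not made up. Full scale, the value 1, is 0.02 m for a shift and 5 degrees for a turn. A row lasts 1/8 s, in which the tool goes at most 62.5 mm and 10.7 degrees, less where a joint would pass 70% of its speed; a pose out of reach is approached as far as the arm can. A call with a number of a shift or a turn outside -1 to 1 is refused whole. A call with a gripper value outside its range is refused whole. "gripper" is the opening in per cent of the stroke, from 0 (shut) to 100 (fully open), set as the call begins (left out, the last holds). The fingers move at their own pace and stop on an object; "newtons" is the grip in N (left out, the last holds). Time passes only in rows, so rows that do not move let the fingers close. It gives the time, the measured TCP pose, the force, the opening and the grip force at its end, in the units of the state.
- r.get_obs(): the state, without advancing time (a new reading comes with each control period).
- r.capture(name): name is "scene" or "top" or "wrist"; returns the picture (420x560x3 uint8, red, green, blue); there is no depth.
- r.get_calibration(name): a dict with "camera_matrix" (3x3 intrinsics, pixels), "extrinsics" (4x4, takes a point from world to camera coordinates). Camera axes: x right, y up, looking along -z (the intrinsics and any distortion apply to the point x, -y, -z); pixel columns grow to the right and rows downward; lengths in m; the calibration is good to about 2 mm. The wrist camera is an equidistant fisheye: a pixel r from the principal point sees the ray r / f radians off the axis. A picture is of the moment at which its call begins: read the wrist's pose just before it. get_calibration takes no time and is no camera call; for the wrist camera it gives the pose at the moment of the call.
- r.finish_job(): hands the job in; it is judged then, once.
Trained networks look in the newest picture that a camera, given by its name, has taken for a name from the list of things; names that differ only in an ending like _2 or _b are one class to them, and where a whole thing is asked for, a point or a joint stands for the part that bears it (a point fixed in the world has none). Each returns a list of dicts, best first, with "score" (0 to 1); they miss things now and then, are a little off and sometimes report something else, mostly with a low value. They report only what shows in the picture. A call takes as long as a camera call. They do not tell look-alikes from the thing itself.
- r.find_in(camera, query): "at" ([column, row] in pixels, amid what is visible of it).
The state is a dict: "t": time; "joints": joint angles; "joint_vel": joint speeds; "effort": joint torques, N m; "position": TCP position; "orientation": TCP orientation; "ft_force": force on the tool from outside, world axes, zero at the start; "ft_torque": the same for the moment, N m; "opening": opening from 0.0 (shut) to 1.0 (fully open); "gripper_force": force on a finger pad.
Only numpy, scipy, OpenCV 4.12 (cv2) and the standard library are available. Lean on these libraries where they do the work, as an engineer would, in place of code of your own. Each camera call takes 0.05 s, during which the arm holds its last target. There are 200 camera calls.

## Working session

There is one attempt and no reset: what is moved stays moved. The work goes in short steps, Python scripts to look and compute and a tool call to move; the robot and the scene stay as the last step left them, time stands still between calls to the robot, and variables do not carry over. Pictures are saved under pics/ and viewed, at most 10 in all, crops included, and the job is handed in when it is done.

Besides the shell and the picture viewer there is one more tool, called as name([rows], argument=value, ...), one row to a line, values as JSON. jog_arm: Moves the arm, as the interface text tells. Its arguments: {"type":"object","properties":{"moves":{"type":"array","items":{"type":"object","properties":{"tx":{"type":"number"},"ty":{"type":"number"},"tz":{"type":"number"},"ax":{"type":"number"},"ay":{"type":"number"},"az":{"type":"number"}}}},"gripper":{"type":"number"},"newtons":{"type":"number"}},"required":["moves"]}

```bash
mkdir -p pics; cat > h.py <<'E'
import numpy as np,cv2
from cell import r
def ray(cam,px):
    c=r.get_calibration(cam);K=np.array(c["camera_matrix"]);E=np.array(c["extrinsics"])
    d=np.linalg.inv(K)@[px[0],px[1],1];d=d*[1,-1,-1]
    R=E[:3,:3];return -R.T@E[:3,3],R.T@d
def onz(cam,px,z):
    o,d=ray(cam,px);return o+d*(z-o[2])/d[2]
def proj(cam,P):
    c=r.get_calibration(cam);K=np.array(c["camera_matrix"]);E=np.array(c["extrinsics"])
    p=(E@np.append(P,1))[:3]*[1,-1,-1];p=K@p;return p[:2]/p[2]
E
python3 - <<'E'
from h import *
for c in("scene","top"):
    im=r.capture(c);cv2.imwrite(f"pics/{c}0.png",im[:,:,::-1])
    for n in("dispenser","paddle_top","gate_tip","tray","tray_dock","tray_end","tin_front","tin_back","garlic","fish_tin","tin_short","cutter","onion"):
        f=r.find_in(c,n);print(c,n,[(np.round(x["at"]).tolist(),round(x["score"],2),np.round(onz(c,x["at"],{"paddle_top":.173,"tray_end":.02,"dispenser":.1}.get(n,.03))[:2],3).tolist()) for x in f[:3]])
print(r.get_obs()["t"],r.get_obs()["orientation"])
E
```

```text
scene dispenser [([269.0, 259.0], 0.97, [0.525, 0.184])]
scene paddle_top [([272.0, 225.0], 0.73, [0.535, 0.16]), ([324.0, 215.0], 0.64, [0.461, 0.068]), ([283.0, 235.0], 0.19, [0.499, 0.173])]
scene gate_tip [([271.0, 228.0], 0.72, [0.623, 0.029]), ([281.0, 239.0], 0.46, [0.579, 0.049])]
scene tray [([326.0, 212.0], 0.58, [0.536, -0.109]), ([330.0, 280.0], 0.2, [0.413, 0.103])]
scene tray_dock [([326.0, 213.0], 0.84, [0.535, -0.107])]
scene tray_end [([328.0, 216.0], 0.91, [0.528, -0.11])]
scene tin_front [([296.0, 221.0], 0.61, [0.583, -0.032]), ([235.0, 227.0], 0.51, [0.702, 0.075])]
scene tin_back [([188.0, 262.0], 0.92, [0.716, 0.238]), ([216.0, 367.0], 0.85, [0.489, 0.416]), ([380.0, 219.0], 0.76, [0.404, -0.163])]
scene garlic [([358.0, 249.0], 0.77, [0.403, -0.024])]
scene fish_tin [([286.0, 189.0], 0.95, [0.68, -0.139])]
scene tin_short [([234.0, 228.0], 0.65, [0.701, 0.08])]
scene cutter [([295.0, 228.0], 0.64, [0.571, -0.007]), ([282.0, 237.0], 0.61, [0.581, 0.043]), ([332.0, 280.0], 0.57, [0.411, 0.1])]
scene onion [([302.0, 320.0], 0.6, [0.411, 0.234])]
top dispenser [([
[... 419 characters left out ...]
 0.65, [0.546, 0.069])]
top tin_back [([261.0, 227.0], 0.98, [0.541, 0.118]), ([131.0, 248.0], 0.87, [0.492, 0.419]), ([166.0, 202.0], 0.85, [0.599, 0.34])]
top garlic [([325.0, 291.0], 0.87, [0.396, -0.03])]
top fish_tin [([349.0, 224.0], 0.28, [0.549, -0.086])]
top tin_short [([274.0, 177.0], 0.65, [0.659, 0.089])]
top cutter [([268.0, 298.0], 0.59, [0.378, 0.101]), ([283.0, 230.0], 0.18, [0.535, 0.068])]
top onion [([214.0, 284.0], 0.94, [0.409, 0.225]), ([284.0, 225.0], 0.66, [0.546, 0.067]), ([326.0, 292.0], 0.65, [0.394, -0.031])]
1.4 [[ 9.32397443e-01  3.61434652e-01  2.66244535e-05]
 [ 3.61434653e-01 -9.32397443e-01 -3.20395804e-05]
 [ 1.32443578e-05  3.94966229e-05 -9.99999999e-01]]
```

```bash
python3 -c "
import cv2
a=cv2.imread('pics/top0.png');cv2.imwrite('pics/t1.png',cv2.resize(a[130:340,170:450],(800,600),interpolation=cv2.INTER_CUBIC))
"
```

```text
(no output)
```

View pics/t1.png

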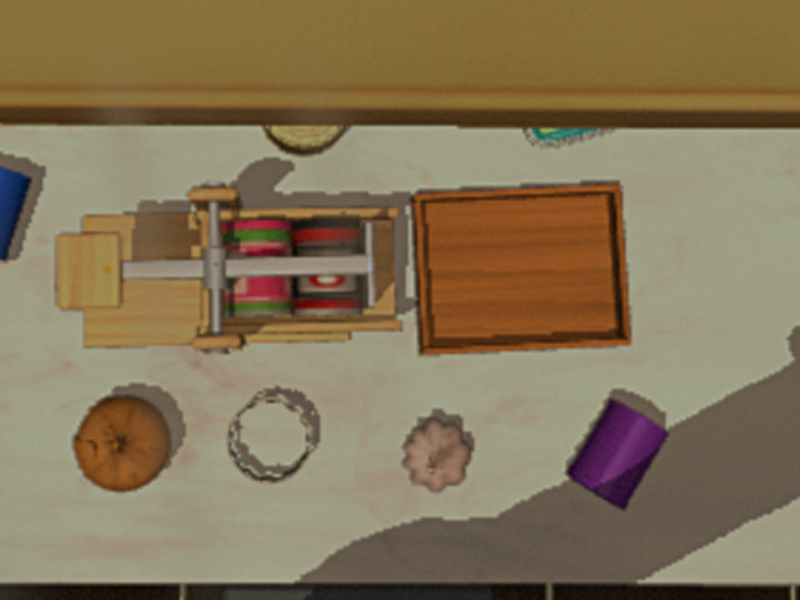

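View pics/scene0.png

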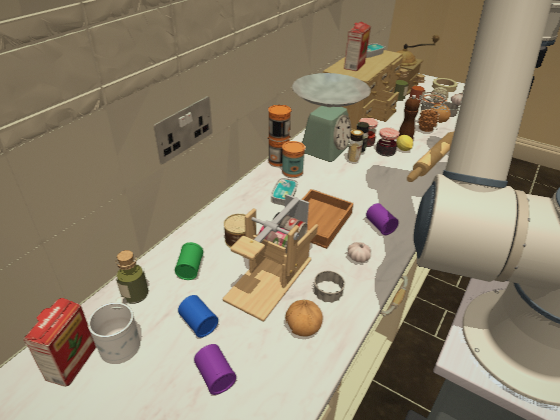

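The top view shows the dispenser on the left with its mouth facing right. The tray is to its right, with rim corners at about (414,192), (620,183), (630,342) and (420,353) in the crop. The garlic and purple tin are nearer the robot. The paddle is at crop (89,270) and the gate at (371,265).

```bash
cat > m.py <<'E'
from h import *
f=lambda u,v,z:onz("top",(u/2.857+170,v/2.857+130),z)
def tray(C,z=.036):
    P=np.array([f(u,v,z) for u,v in C])[:,:2];c=P.mean(0)
    d=(P[0]+P[3]-P[1]-P[2])/2;print("tray c",c.round(4),"ang",np.degrees(np.arctan2(d[1],d[0])).round(2),"L",np.linalg.norm(d).round(3),"W",np.linalg.norm((P[0]+P[1]-P[2]-P[3])/2).round(3))
    u=d/np.linalg.norm(d);print("dockend",(c+.085*u).round(4),"end",(c-.085*u).round(4))
E
python3 - <<'E'
from m import *
tray([(413,192),(621,183),(631,343),(420,354)])
print("paddle corners",[f(u,v,.173).round(3)[:2] for u,v in [(56,234),(119,233),(120,307),(58,308)]])
print("lane lip corners",[f(u,v,z).round(3)[:2] for u,v,z in [(398,209,.08),(402,328,.08)]])
print("base corners z~.012",[f(u,v,.012).round(3)[:2] for u,v in [(83,214),(84,347)]])
print("axle",f(215,185,.159).round(3),f(216,350,.159).round(3))
print("lever mid",f(122,270,.164).round(3),f(371,265,.164).round(3))
print("cam",ray("top",(0,0))[0])
print("cab edge z=.3..",[f(400,110,z).round(3) for z in(0,.3,.5)], "counter front",f(400,583,0))
E
```

```text
tray c [ 0.5502 -0.093 ] ang 93.07 L 0.17 W 0.131
dockend [ 0.5457 -0.0082] end [ 0.5548 -0.1779]
paddle corners [array([0.565, 0.262]), array([0.566, 0.217]), array([0.514, 0.215]), array([0.513, 0.259])]
lane lip corners [array([0.593, 0.01 ]), array([0.501, 0.007])]
base corners z~.012 [array([0.594, 0.266]), array([0.484, 0.263])]
axle [0.603 0.15  0.159] [0.484 0.148 0.159]
lever mid [0.54  0.216 0.164] [0.545 0.037 0.164]
cam [0.49301107 0.09755297 1.18889561]
cab edge z=.3.. [array([0.684, 0.002, 0.   ]), array([0.636, 0.026, 0.3  ]), array([0.604, 0.042, 0.5  ])] counter front [0.29281945 0.00264892 0.        ]
```

jog_arm([
  {"az": -1},
  {"az": -1},
  {"az": -1},
  {"az": -1},
  {"az": -1},
  {"az": -1},
  {"az": -1},
  {"az": -1},
  {"az": -1},
  {"az": -1},
  {"az": -1},
  {"az": -1},
  {"az": -1},
  {"az": -1},
  {"tx": 1},
  {"tx": 1},
  {"tx": 1},
  {"tx": 1},
  {"tx": 1},
  {"tx": 1},
], gripper=60)

```text
invalid input
```

jog_arm([
  {"tx": 1},
  {"tx": 1},
  {"tx": 1},
  {"tx": 1},
  {"tx": 1},
  {"tx": 1},
  {"tx": 1, "ty": 1},
  {"tx": 1, "ty": 1},
  {"tx": 1, "ty": 1},
  {"tx": 1, "ty": 1},
  {"tx": 1, "ty": 1},
  {"ty": 1},
  {"ty": 1},
  {"ty": 1},
  {"ty": 1},
  {"ty": 1},
  {"ty": 1},
  {"ty": 1},
  {"ty": 1},
  {},
])

```text
invalid input
```

jog_arm([
  {"tx": 0, "ty": 0, "tz": 0, "ax": 0, "ay": 0, "az": -1},
  {"tx": 0, "ty": 0, "tz": 0, "ax": 0, "ay": 0, "az": -1},
  {"tx": 0, "ty": 0, "tz": 0, "ax": 0, "ay": 0, "az": -1},
  {"tx": 0, "ty": 0, "tz": 0, "ax": 0, "ay": 0, "az": -1},
  {"tx": 0, "ty": 0, "tz": 0, "ax": 0, "ay": 0, "az": -1},
  {"tx": 0, "ty": 0, "tz": 0, "ax": 0, "ay": 0, "az": -1},
  {"tx": 0, "ty": 0, "tz": 0, "ax": 0, "ay": 0, "az": -1},
  {"tx": 0, "ty": 0, "tz": 0, "ax": 0, "ay": 0, "az": -1},
  {"tx": 0, "ty": 0, "tz": 0, "ax": 0, "ay": 0, "az": -1},
  {"tx": 0, "ty": 0, "tz": 0, "ax": 0, "ay": 0, "az": -1},
  {"tx": 0, "ty": 0, "tz": 0, "ax": 0, "ay": 0, "az": -1},
  {"tx": 0, "ty": 0, "tz": 0, "ax": 0, "ay": 0, "az": -1},
  {"tx": 0, "ty": 0, "tz": 0, "ax": 0, "ay": 0, "az": -1},
  {"tx": 0, "ty": 0, "tz": 0, "ax": 0, "ay": 0, "az": -1},
], gripper=60)

```text
t: 3.15
position: [0.2259, -0.5828, 0.2313]
orientation: [[-0.024, 1.0, -0.0], [1.0, 0.024, 0.0], [0.0, -0.0, -1.0]]
ft_force: [-0.6, -1.2, 0.4]
opening: 0.597
gripper_force: 0.0
```

jog_arm([
  {"tx": 1, "ty": 0, "tz": 0, "ax": 0, "ay": 0, "az": 0},
  {"tx": 1, "ty": 0, "tz": 0, "ax": 0, "ay": 0, "az": 0},
  {"tx": 1, "ty": 0, "tz": 0, "ax": 0, "ay": 0, "az": 0},
  {"tx": 1, "ty": 0, "tz": 0, "ax": 0, "ay": 0, "az": 0},
  {"tx": 1, "ty": 0, "tz": 0, "ax": 0, "ay": 0, "az": 0},
  {"tx": 1, "ty": 0, "tz": 0, "ax": 0, "ay": 0, "az": 0},
  {"tx": 1, "ty": 0, "tz": 0, "ax": 0, "ay": 0, "az": 0},
  {"tx": 1, "ty": 0, "tz": 0, "ax": 0, "ay": 0, "az": 0},
  {"tx": 1, "ty": 0, "tz": 0, "ax": 0, "ay": 0, "az": 0},
  {"tx": 1, "ty": 1, "tz": 0, "ax": 0, "ay": 0, "az": 0},
  {"tx": 1, "ty": 1, "tz": 0, "ax": 0, "ay": 0, "az": 0},
  {"tx": 1, "ty": 1, "tz": 0, "ax": 0, "ay": 0, "az": 0},
  {"tx": 1, "ty": 1, "tz": 0, "ax": 0, "ay": 0, "az": 0},
  {"tx": 1, "ty": 1, "tz": 0, "ax": 0, "ay": 0, "az": 0},
  {"tx": 1, "ty": 1, "tz": 0, "ax": 0, "ay": 0, "az": 0},
  {"tx": 1, "ty": 1, "tz": 0, "ax": 0, "ay": 0, "az": 0},
  {"tx": 1, "ty": 1, "tz": 0, "ax": 0, "ay": 0, "az": 0},
  {"tx": 1, "ty": 1, "tz": 0, "ax": 0, "ay": 0, "az": 0},
])

```text
t: 5.4
position: [0.399, -0.2184, 0.2314]
orientation: [[-0.021, 1.0, 0.0], [1.0, 0.021, -0.0], [-0.0, 0.0, -1.0]]
ft_force: [-0.2, -0.6, -1.0]
opening: 0.601
gripper_force: 0.0
```

jog_arm([
  {"tx": 0, "ty": 1, "tz": 0, "ax": 0, "ay": 0, "az": 0},
  {"tx": 0, "ty": 1, "tz": 0, "ax": 0, "ay": 0, "az": 0},
  {"tx": 0, "ty": 1, "tz": 0, "ax": 0, "ay": 0, "az": 0},
  {"tx": 0, "ty": 1, "tz": 0, "ax": 0, "ay": 0, "az": 0},
  {"tx": 0, "ty": 1, "tz": 0, "ax": 0, "ay": 0, "az": 0},
  {"tx": 0, "ty": 1, "tz": 0, "ax": 0, "ay": 0, "az": 0},
  {"tx": 0, "ty": 1, "tz": 0, "ax": 0, "ay": 0, "az": 0},
  {"tx": 0, "ty": 0.8, "tz": 0.6, "ax": 0, "ay": 0, "az": 0},
  {"tx": 0, "ty": 0, "tz": 1, "ax": 0, "ay": 0, "az": 0},
  {"tx": 0, "ty": 0, "tz": 1, "ax": 0, "ay": 0, "az": 0},
  {"tx": 0, "ty": 0, "tz": 1, "ax": 0, "ay": 0, "az": 0},
  {"tx": 0, "ty": 0, "tz": 1, "ax": 0, "ay": 0, "az": 0},
  {"tx": 0, "ty": 0, "tz": 1, "ax": 0, "ay": 0, "az": 0},
  {"tx": 0, "ty": 0, "tz": 1, "ax": 0, "ay": 0, "az": 0},
  {"tx": 0, "ty": 0, "tz": 1, "ax": 0, "ay": 0, "az": 0},
  {"tx": 0, "ty": 0, "tz": 1, "ax": 0, "ay": 0, "az": 0},
])

```text
t: 7.4
position: [0.5543, -0.2162, 0.0577]
orientation: [[-0.02, 1.0, -0.001], [1.0, 0.02, 0.0], [0.0, -0.0, -1.0]]
ft_force: [0.3, 0.1, -0.1]
opening: 0.601
gripper_force: 0.0
```

jog_arm([
  {"tx": 0, "ty": 0, "tz": 1, "ax": 0, "ay": 0, "az": 0},
  {"tx": 0, "ty": 0, "tz": 0.8, "ax": 0, "ay": 0, "az": 0},
  {"tx": 0, "ty": 0, "tz": 0.3, "ax": 0, "ay": 0, "az": 0},
  {"tx": 0.4, "ty": 0, "tz": 0, "ax": 0, "ay": 0, "az": 0},
  {"tx": 0.4, "ty": 0, "tz": 0, "ax": 0, "ay": 0, "az": 0},
  {"tx": 0.4, "ty": 0, "tz": 0, "ax": 0, "ay": 0, "az": 0},
  {"tx": 0.4, "ty": 0, "tz": 0, "ax": 0, "ay": 0, "az": 0},
  {"tx": 0.4, "ty": 0, "tz": 0, "ax": 0, "ay": 0, "az": 0},
  {"tx": 0.4, "ty": 0, "tz": 0, "ax": 0, "ay": 0, "az": 0},
  {"tx": 0.4, "ty": 0, "tz": 0, "ax": 0, "ay": 0, "az": 0},
])

```text
t: 8.65
position: [0.5538, -0.1599, 0.0178]
orientation: [[-0.021, 1.0, 0.001], [1.0, 0.021, -0.001], [-0.001, 0.001, -1.0]]
ft_force: [0.7, -5.6, 1.1]
opening: 0.599
gripper_force: 3.0
```

```bash
python3 - <<'E'
from h import *
im=r.capture("top");cv2.imwrite('pics/t2.png',cv2.resize(im[130:340,170:450,::-1],(800,600),interpolation=cv2.INTER_CUBIC))
o=r.get_obs();print(o["position"],o["ft_force"])
E
```

```text
[ 0.55366743 -0.15898701  0.01778519] [ 0.14857852 -1.70922109  1.90836937]
```

View pics/t2.png

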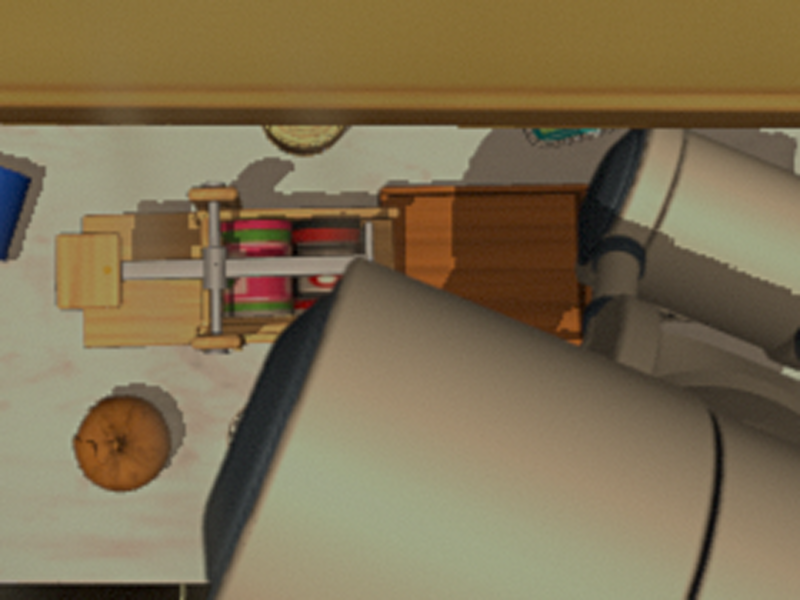

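The far rim corner has moved from (413,192) to (380,187), so about 25 mm remains.

jog_arm([
  {"tx": 0.3, "ty": 0, "tz": 0, "ax": 0, "ay": 0, "az": 0},
  {"tx": 0.3, "ty": 0, "tz": 0, "ax": 0, "ay": 0, "az": 0},
  {"tx": 0.2, "ty": 0, "tz": 0, "ax": 0, "ay": 0, "az": 0},
  {"tx": 0.15, "ty": 0, "tz": 0, "ax": 0, "ay": 0, "az": 0},
  {"tx": 0.1, "ty": 0, "tz": 0, "ax": 0, "ay": 0, "az": 0},
  {"tx": 0, "ty": 0, "tz": 0, "ax": 0, "ay": 0, "az": 0},
])

```text
t: 9.45
position: [0.5533, -0.139, 0.0177]
orientation: [[-0.021, 1.0, 0.001], [1.0, 0.021, -0.001], [-0.001, 0.001, -1.0]]
ft_force: [1.2, -2.9, 2.1]
opening: 0.601
gripper_force: 1.8
```

jog_arm([
  {"tx": 0.1, "ty": 0, "tz": 0, "ax": 0, "ay": 0, "az": 0},
  {"tx": 0, "ty": 0, "tz": 0, "ax": 0, "ay": 0, "az": 0},
])

```text
t: 9.7
position: [0.5533, -0.1372, 0.0177]
orientation: [[-0.021, 1.0, 0.001], [1.0, 0.021, -0.001], [-0.001, 0.001, -1.0]]
ft_force: [0.7, -5.7, 4.9]
opening: 0.602
gripper_force: 2.5
```

jog_arm([
  {"tx": 0.1, "ty": 0, "tz": 0, "ax": 0, "ay": 0, "az": 0},
  {"tx": 0, "ty": 0, "tz": 0, "ax": 0, "ay": 0, "az": 0},
])

```text
t: 9.95
position: [0.5536, -0.1357, 0.0178]
orientation: [[-0.021, 1.0, 0.002], [1.0, 0.021, -0.002], [-0.002, 0.002, -1.0]]
ft_force: [0.8, -9.1, 1.9]
opening: 0.603
gripper_force: 5.0
```

jog_arm([
  {"tx": 0.1, "ty": 0, "tz": 0, "ax": 0, "ay": 0, "az": 0},
  {"tx": 0, "ty": 0, "tz": 0, "ax": 0, "ay": 0, "az": 0},
])

```text
t: 10.2
position: [0.5547, -0.1353, 0.018]
orientation: [[-0.022, 1.0, 0.004], [1.0, 0.022, -0.004], [-0.004, 0.004, -1.0]]
ft_force: [4.1, -25.3, -2.0]
opening: 0.597
gripper_force: 12.2
```

jog_arm([
  {"tx": -0.5, "ty": 0, "tz": 0, "ax": 0, "ay": 0, "az": 0},
  {"tx": -1, "ty": 0, "tz": 0, "ax": 0, "ay": 0, "az": 0},
  {"tx": -1, "ty": 0, "tz": -0.5, "ax": 0, "ay": 0, "az": 0},
  {"tx": -0.5, "ty": 0, "tz": -1, "ax": 0, "ay": 0, "az": 0},
  {"tx": 0, "ty": -1, "tz": -1, "ax": 0, "ay": 0, "az": 0},
  {"tx": 0, "ty": -1, "tz": -1, "ax": 0, "ay": 0, "az": 0},
  {"tx": 0, "ty": -1, "tz": -1, "ax": 0, "ay": 0, "az": 0},
  {"tx": 0, "ty": -1, "tz": -1, "ax": 0, "ay": 0, "az": 0},
  {"tx": 0, "ty": -1, "tz": -1, "ax": 0, "ay": 0, "az": 0},
  {"tx": 0, "ty": -1, "tz": -1, "ax": 0, "ay": 0, "az": 0},
  {"tx": 0, "ty": -1, "tz": -1, "ax": 0, "ay": 0, "az": 0},
  {"tx": 0, "ty": -1, "tz": -1, "ax": 0, "ay": 0, "az": 0},
  {"tx": 0, "ty": -1, "tz": -1, "ax": 0, "ay": 0, "az": 0},
  {"tx": 0, "ty": 0, "tz": -1, "ax": 0, "ay": 0, "az": 0},
], gripper=0)

```text
t: 11.95
position: [0.3724, -0.1971, 0.2486]
orientation: [[-0.019, 1.0, -0.0], [1.0, 0.019, 0.0], [0.0, -0.0, -1.0]]
ft_force: [0.6, -0.5, -0.8]
opening: -0.003
gripper_force: 0.0
```

```bash
python3 - <<'E'
from h import *
im=r.capture("top");a=cv2.resize(im[130:340,170:450,::-1],(800,600),interpolation=cv2.INTER_CUBIC)
b=r.capture("scene")[:,:,::-1];b=cv2.resize(b[170:290,220:380],(533,400),interpolation=cv2.INTER_CUBIC)
s=cv2.resize(a,(800,600))[100:400];c=np.zeros((600,800,3),np.uint8);c[:300]=s;c[300:,:400]=cv2.resize(b,(400,300))
cv2.imwrite('pics/t3.png',c)
o=r.get_obs();print(o["position"],o["ft_force"],o["t"])
E
```

```text
[ 0.37431637 -0.19786096  0.24957643] [ 0.14146332  0.79639709 -0.55867817] 12.05
```

View pics/t3.png

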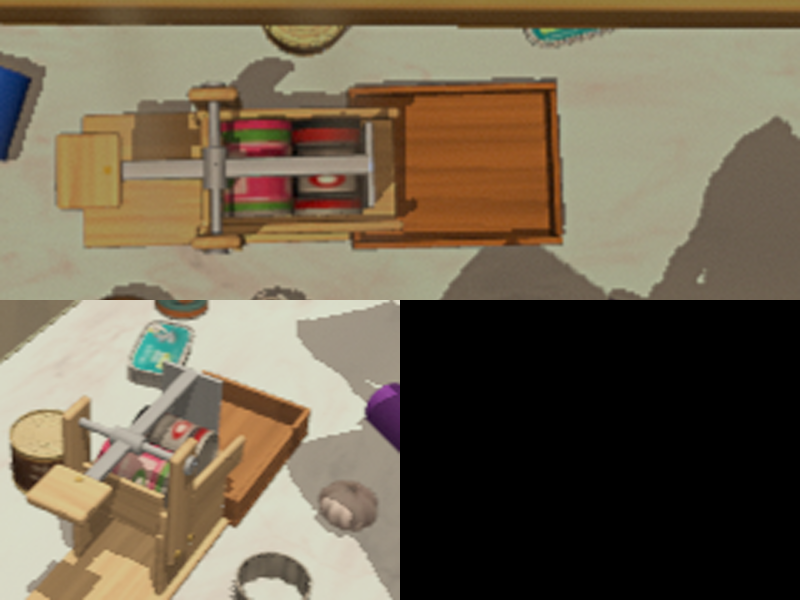

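The tray is square against the foot, with its end about 55 mm further in, and the lever is at rest. Next is the paddle.

jog_arm([
  {"tx": 1, "ty": 0, "tz": 0, "ax": 0, "ay": 0, "az": 0},
  {"tx": 1, "ty": 0, "tz": 0, "ax": 0, "ay": 0, "az": 0},
  {"tx": 1, "ty": 0, "tz": 0, "ax": 0, "ay": 0, "az": 0},
  {"tx": 1, "ty": 0, "tz": 0, "ax": 0, "ay": 0, "az": 0},
  {"tx": 1, "ty": 0, "tz": 0, "ax": 0, "ay": 0, "az": 0},
  {"tx": 1, "ty": 0, "tz": 0, "ax": 0, "ay": 0, "az": 0},
  {"tx": 1, "ty": 0, "tz": 0, "ax": 0, "ay": 0, "az": 0},
  {"tx": 1, "ty": 0, "tz": 0, "ax": 0, "ay": 0, "az": 0},
  {"tx": 1, "ty": 0, "tz": 0, "ax": 0, "ay": 0, "az": 0},
  {"tx": 1, "ty": 0, "tz": 0, "ax": 0, "ay": 0, "az": 0},
  {"tx": 1, "ty": 0, "tz": 0, "ax": 0, "ay": 0, "az": 0},
  {"tx": 1, "ty": 0, "tz": 0, "ax": 0, "ay": 0, "az": 0},
  {"tx": 1, "ty": 1, "tz": 0, "ax": 0, "ay": 0, "az": 0},
  {"tx": 1, "ty": 1, "tz": 0, "ax": 0, "ay": 0, "az": 0},
  {"tx": 1, "ty": 1, "tz": 0, "ax": 0, "ay": 0, "az": 0},
  {"tx": 1, "ty": 1, "tz": 0, "ax": 0, "ay": 0, "az": 0},
  {"tx": 1, "ty": 1, "tz": 0, "ax": 0, "ay": 0, "az": 0},
  {"tx": 1, "ty": 1, "tz": 0, "ax": 0, "ay": 0, "az": 0},
  {"tx": 1, "ty": 1, "tz": 0, "ax": 0, "ay": 0, "az": 0},
  {"tx": 1, "ty": 1, "tz": 0, "ax": 0, "ay": 0, "az": 0},
])

```text
t: 14.55
position: [0.5263, 0.2069, 0.2468]
orientation: [[-0.021, 1.0, -0.001], [1.0, 0.021, -0.0], [-0.0, -0.001, -1.0]]
ft_force: [-0.4, -0.3, 0.7]
opening: 0.0
gripper_force: 0.0
```

jog_arm([
  {"tx": 1, "ty": 0.6, "tz": 0, "ax": 0, "ay": 0, "az": 0},
  {"tx": 0.3, "ty": 0, "tz": 0.5, "ax": 0, "ay": 0, "az": 0},
  {"tx": 0, "ty": 0, "tz": 0.8, "ax": 0, "ay": 0, "az": 0},
  {"tx": 0, "ty": 0, "tz": 0.8, "ax": 0, "ay": 0, "az": 0},
  {"tx": 0, "ty": 0, "tz": 0, "ax": 0, "ay": 0, "az": 0},
  {"tx": 0, "ty": 0, "tz": 0, "ax": 0, "ay": 0, "az": 0},
])

```text
t: 15.3
position: [0.5371, 0.2326, 0.2055]
orientation: [[-0.02, 1.0, 0.0], [1.0, 0.02, 0.0], [0.0, 0.0, -1.0]]
ft_force: [-0.1, -0.9, -0.2]
opening: 0.001
gripper_force: 0.0
```

jog_arm([
  {"tx": 0, "ty": 0, "tz": 0.6, "ax": 0, "ay": 0, "az": 0},
  {"tx": 0, "ty": 0, "tz": 0.6, "ax": 0, "ay": 0, "az": 0},
  {"tx": 0, "ty": 0, "tz": 0.4, "ax": 0, "ay": 0, "az": 0},
  {"tx": 0, "ty": 0, "tz": 0.4, "ax": 0, "ay": 0, "az": 0},
  {"tx": 0, "ty": 0, "tz": 0.4, "ax": 0, "ay": 0, "az": 0},
  {"tx": 0, "ty": 0, "tz": 0.4, "ax": 0, "ay": 0, "az": 0},
  {"tx": 0, "ty": 0, "tz": 0.4, "ax": 0, "ay": 0, "az": 0},
  {"tx": 0, "ty": 0, "tz": 0.2, "ax": 0, "ay": 0, "az": 0},
  {"tx": 0, "ty": 0, "tz": 0, "ax": 0, "ay": 0, "az": 0},
])

```text
t: 16.42
position: [0.5374, 0.2327, 0.1376]
orientation: [[-0.021, 1.0, 0.001], [1.0, 0.021, -0.0], [-0.0, 0.001, -1.0]]
ft_force: [-1.5, -2.1, 11.8]
opening: 0.001
gripper_force: 4.6
```

jog_arm([
  {"tx": 0, "ty": 0, "tz": 0.1, "ax": 0, "ay": 0, "az": 0},
  {"tx": 0, "ty": 0, "tz": 0.1, "ax": 0, "ay": 0, "az": 0},
  {"tx": 0, "ty": 0, "tz": 0, "ax": 0, "ay": 0, "az": 0},
])

```text
t: 16.8
position: [0.5377, 0.2326, 0.136]
orientation: [[-0.021, 1.0, 0.003], [1.0, 0.021, -0.0], [-0.0, 0.003, -1.0]]
ft_force: [-11.6, -7.4, 50.7]
opening: 0.005
gripper_force: 20.7
```

jog_arm([
  {"tx": 0, "ty": 0, "tz": -0.1, "ax": 0, "ay": 0, "az": 0},
  {"tx": 0, "ty": 0, "tz": 0, "ax": 0, "ay": 0, "az": 0},
  {"tx": 0, "ty": 0, "tz": 0, "ax": 0, "ay": 0, "az": 0},
  {"tx": 0, "ty": 0, "tz": 0, "ax": 0, "ay": 0, "az": 0},
  {"tx": 0, "ty": 0, "tz": 0, "ax": 0, "ay": 0, "az": 0},
  {"tx": 0, "ty": 0, "tz": 0, "ax": 0, "ay": 0, "az": 0},
  {"tx": 0, "ty": 0, "tz": 0, "ax": 0, "ay": 0, "az": 0},
  {"tx": 0, "ty": 0, "tz": 0, "ax": 0, "ay": 0, "az": 0},
  {"tx": 0, "ty": 0, "tz": 0, "ax": 0, "ay": 0, "az": 0},
  {"tx": 0, "ty": 0, "tz": 0, "ax": 0, "ay": 0, "az": 0},
])

```text
t: 18.05
position: [0.5376, 0.2326, 0.1368]
orientation: [[-0.021, 1.0, 0.002], [1.0, 0.021, -0.0], [-0.0, 0.002, -1.0]]
ft_force: [-6.9, -4.0, 29.8]
opening: 0.002
gripper_force: 12.2
```

```bash
python3 - <<'E'
from h import *
a=r.capture("top")[:,:,::-1];a=cv2.resize(a[130:340,170:450],(800,600),interpolation=cv2.INTER_CUBIC)
b=r.capture("scene")[:,:,::-1];b=cv2.resize(b[170:290,220:380],(400,300),interpolation=cv2.INTER_CUBIC)
c=np.zeros((600,800,3),np.uint8);c[:300]=a[100:400];c[300:,:400]=b
cv2.imwrite('pics/t4.png',c)
E
```

```text
(no output)
```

View pics/t4.png

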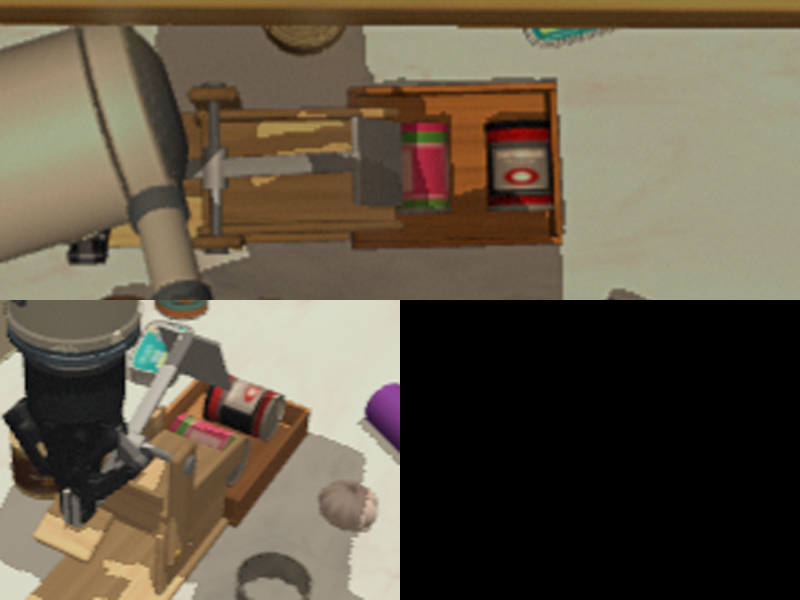

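Both tins are out: the grey one is at the tray's far end (520,165) and the pink one is near the lip (425,165). The tray hasn't moved. I'll hold briefly, then release slowly.

jog_arm([
  {"tx": 0, "ty": 0, "tz": 0, "ax": 0, "ay": 0, "az": 0},
  {"tx": 0, "ty": 0, "tz": 0, "ax": 0, "ay": 0, "az": 0},
  {"tx": 0, "ty": 0, "tz": 0, "ax": 0, "ay": 0, "az": 0},
  {"tx": 0, "ty": 0, "tz": 0, "ax": 0, "ay": 0, "az": 0},
  {"tx": 0, "ty": 0, "tz": 0, "ax": 0, "ay": 0, "az": 0},
  {"tx": 0, "ty": 0, "tz": 0, "ax": 0, "ay": 0, "az": 0},
  {"tx": 0, "ty": 0, "tz": 0, "ax": 0, "ay": 0, "az": 0},
  {"tx": 0, "ty": 0, "tz": 0, "ax": 0, "ay": 0, "az": 0},
])

```text
t: 19.15
position: [0.5376, 0.2326, 0.1368]
orientation: [[-0.021, 1.0, 0.002], [1.0, 0.021, -0.0], [-0.0, 0.002, -1.0]]
ft_force: [-6.9, -5.5, 28.9]
opening: 0.001
gripper_force: 12.2
```

```bash
python3 - <<'E'
from h import *
a=r.capture("top")[:,:,::-1];a=cv2.resize(a[130:340,170:450],(800,600),interpolation=cv2.INTER_CUBIC)
b=r.capture("scene")[:,:,::-1];b=cv2.resize(b[170:290,220:380],(400,300),interpolation=cv2.INTER_CUBIC)
c=np.zeros((600,800,3),np.uint8);c[:300]=a[100:400];c[300:,:400]=b
cv2.imwrite('pics/t5.png',c)
E
```

```text
(no output)
```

View pics/t5.png

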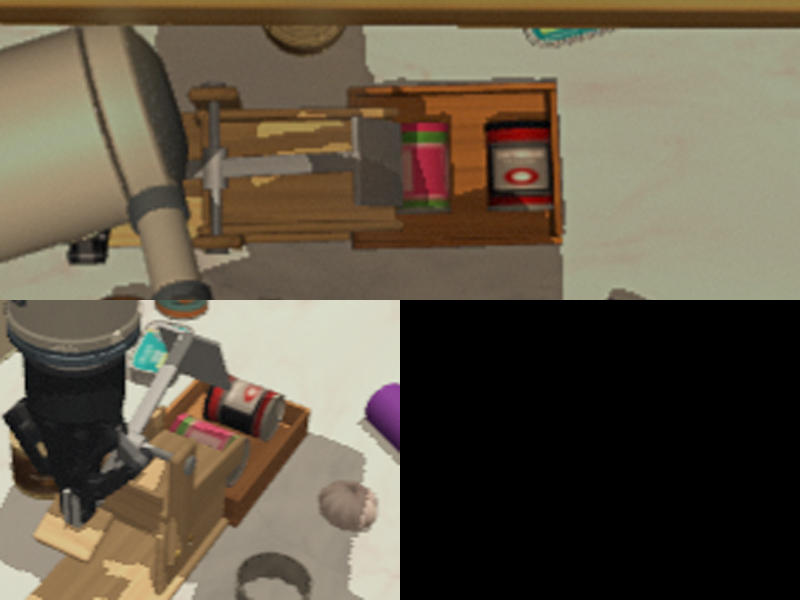

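Neither tin has moved since the last picture, so both are at rest in the tray. Releasing now.

jog_arm([
  {"tx": 0, "ty": 0, "tz": -0.3, "ax": 0, "ay": 0, "az": 0},
  {"tx": 0, "ty": 0, "tz": -0.4, "ax": 0, "ay": 0, "az": 0},
  {"tx": 0, "ty": 0, "tz": -0.4, "ax": 0, "ay": 0, "az": 0},
  {"tx": 0, "ty": 0, "tz": -0.4, "ax": 0, "ay": 0, "az": 0},
  {"tx": 0, "ty": 0, "tz": -0.4, "ax": 0, "ay": 0, "az": 0},
  {"tx": 0, "ty": 0, "tz": -0.4, "ax": 0, "ay": 0, "az": 0},
  {"tx": 0, "ty": 0, "tz": -1, "ax": 0, "ay": 0, "az": 0},
  {"tx": 0, "ty": 0, "tz": -1, "ax": 0, "ay": 0, "az": 0},
  {"tx": 0, "ty": 0, "tz": -1, "ax": 0, "ay": 0, "az": 0},
  {"tx": 0.5, "ty": 0, "tz": -0.5, "ax": 0, "ay": 0, "az": 0},
  {"tx": 1, "ty": 0, "tz": 0, "ax": 0, "ay": 0, "az": 0},
  {"tx": 1, "ty": 0, "tz": 0, "ax": 0, "ay": 0, "az": 0},
  {"tx": 1, "ty": 0, "tz": 0, "ax": 0, "ay": 0, "az": 0},
  {"tx": 0, "ty": 0, "tz": 0, "ax": 0, "ay": 0, "az": 0},
  {"tx": 0, "ty": 0, "tz": 0, "ax": 0, "ay": 0, "az": 0},
  {"tx": 0, "ty": 0, "tz": 0, "ax": 0, "ay": 0, "az": 0},
])

```text
t: 21.25
position: [0.5356, 0.3024, 0.2512]
orientation: [[-0.02, 1.0, -0.0], [1.0, 0.02, -0.0], [-0.0, -0.0, -1.0]]
ft_force: [-0.0, 0.1, -0.1]
opening: 0.002
gripper_force: 0.0
```

```bash
python3 - <<'E'
from h import *
a=r.capture("top")[:,:,::-1];a=cv2.resize(a[130:340,170:450],(800,600),interpolation=cv2.INTER_CUBIC)
b=r.capture("scene")[:,:,::-1];b=cv2.resize(b[170:290,220:380],(400,300),interpolation=cv2.INTER_CUBIC)
c=np.zeros((600,800,3),np.uint8);c[:300]=a[100:400];c[300:,:400]=b
cv2.imwrite('pics/t6.png',c)
E
```

```text
(no output)
```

View pics/t6.png

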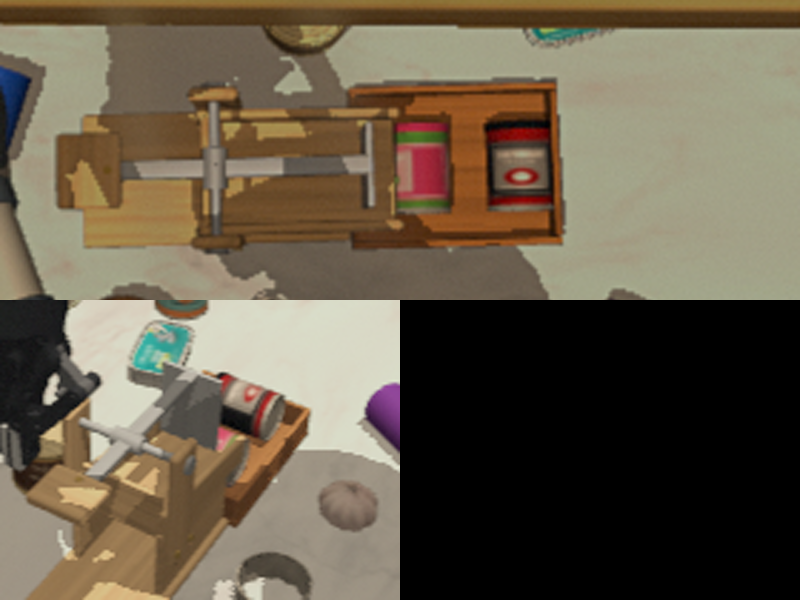

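The lever is level with the gate shut. Both tins lie in the tray at (423,165) and (520,165), and the robot is clear of everything.

```bash
python3 -c "
from cell import r
print(r.finish_job())"
```

```text
the job is handed in; nothing more can be done
None
```

I pushed the tray home, rolled both tins into it and let the gate shut again; the job is handed in at about 21 s, though the hand-in returned no verdict.

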